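# Lay out the bench for the next rapid test

### The arm

A 7-joint arm with a two-finger parallel gripper is mounted at the origin on a cart in front of the work surface, level with it; the furniture and walls round the work are solid. World frame = base frame: x ahead of the robot, y to its left, z up, the work surface at z = 0. Lengths are in m, angles in degrees, forces in N, time in s.
With the tool pointing down it reaches from about 0.425 to 0.875 m from the base axis. Payload 4.7 kg.
Tool frame: the origin (TCP) lies midway between the tips of the shut fingers; the grasp point (between the pads) lies 19 mm behind it (env.grip_point_offset is the distance from the TCP to the grasp point, in m); z points along the fingers, y is the line along which they close (so a half turn about z gives the same grasp; the last joint's range is limited). The gripper opens to 87 mm and grips with 3 to 60 N. Pads are 19 mm wide; open, the fingers measure 117 mm over their backs; the gripper's body (75 mm by 190 mm) begins 51 mm behind the grasp point.
Start: joints at [68.818, 18.392, -4.016, 83.108, 1.295, 78.541, -3.26], TCP at [0.243, -0.603, 0.223] pointing down, gripper open.
Joint ranges: [-163.93, 163.93], [-17.29, 119.83], [-79.2, 71.16], [3.27, 140.29], [-89.18, 269.18], [5.43, 117.66], [-154.24, 154.24]. Speed limits (degrees/s): [147.25, 147.25, 180, 180, 180, 180, 180].

### API

Orientations are given as [roll, pitch, yaw] about the fixed x, y, z axes, in that order (R = Rz(yaw) Ry(pitch) Rx(roll)).
In Python, from cell import env gives the robot as it stands.
- The arm moves only by the shell command python3 -m jog 'ROWS' [FORCE]. ROWS is JSON, a list of rows, each a list of 7 numbers: the shift along the tool's x, y, z in m, then the turn, a rotation vector about the tool's x, y, z in rad, then the finger opening in m, from 0 to 0.087. A call has 1 to 12 rows; each row shifts and turns the commanded pose from where the row before left it, along the tool's axes as they then stand; what a row does not reach is not made up. A row lasts 1/12 s, in which the tool goes at most 41.7 mm and 7.16 degrees, less where a joint would pass 70% of its speed; a pose out of reach is approached as far as the arm can. A call is refused whole if a number of a shift passes 0.0417 or a number of a turn 0.125, either way. A call with a gripper value outside its range is refused whole. The fingers move at their own pace and stop on an object; FORCE is the grip in N (left out, the last holds). Time passes only in rows, so rows that do not move let the fingers close. It gives the time, the measured TCP pose, the force, the opening and the grip force at its end, in the units of the state.
- env.get_obs(): the state, without advancing time (a new reading comes with each control period).
- env.read_camera(name): name is "scene" or "top"; returns the picture (400x640x3 uint8, blue, green, red); there is no depth.
- env.get_calibration(name): a dict with "fov_y" (degrees; the focal length in pixels is half the picture's height over the tangent of half this angle, whatever the lens; pixels are square), "cx", "cy" (the principal point, pixels), "pose" (4x4, takes a point from camera to world coordinates). Camera axes: x right, y up, looking along -z (the intrinsics and any distortion apply to the point x, -y, -z); pixel columns grow to the right and rows downward; lengths in m; the calibration is good to about 2 mm. A picture is of the moment at which its call begins. get_calibration takes no time and is no camera call.
- env.sign_off(): hands the job in; it is judged then, once.
The state is a dict: "time_s": time; "qpos": joint angles; "joint_velocities": joint speeds; "effort": joint torques, N m; "tool_pos": TCP position; "tool_rot": TCP orientation; "force": force on the tool from outside, world axes, zero at the start; "wrist_torque": the same for the moment, N m; "grip_width": finger opening in m; "grasp_force": force on a finger pad.
Only numpy, scipy, OpenCV 4.12 (cv2) and the standard library are available. Lean on these libraries where they do the work, as an engineer would, in place of code of your own. Each camera call takes 0.05 s, during which the arm holds its last target. There are 200 camera calls.

### The job

Lay out the bench for the next test with the things on the open worktop to the right of the black case (the spares beyond the case stay there): stand the sample cup beyond the left end of the clear cuvette rack (left as the robot sees it), in line with the rack's length and with an 8 cm gap between rack and cup, and stand the reagent vial midway in that gap, on the same line. Lay the label roll flat on the robot's side of the rack, opposite the rack's middle, with a 4 cm gap, and lay the timer display up on the middle of the tip box's lid, squared up with the box. Keep the cup and vial upright all the while and set everything down gently, without dropping it.

Things in the scene. Friction and masses are not known exactly. Their poses are not given: they have to be found in the camera images.
- sample_cup: loose sample cup with screw lid, stands upright, 58 high, the only one to the right of the black case; body tapers, 44 diameter just under the lid; lid 50 diameter, from 48 to 58 above the bench, vertical sides: grip there. Origin: centre of underside, z up. 60 g or so. 'Gap' to the cup is measured to the lid's edge (25 from the axis).
- reagent_vial: loose small glass vial with white screw cap, stands upright, 23 diameter, 50 high, the body straight up to 36. Origin: centre of underside, z up. About 30 g.
- timer: loose flat countdown timer, square 62 x 62, 19 high with keys (housing 17 high), display and keys on the upper face. Origin: centre of underside, x and y along its sides, z up. About 60 g.
- label_roll: loose roll of white labels lying flat, the only one to the right of the black case, 61 diameter, 30 high with a small hole in the middle that is not to be gripped. Origin: centre of underside, z up. About 60 g.
- cuvette_rack: fixed clear cuvette rack, 45 (along its x) x 118 (along its y, its length) x 31 high, a few clear cuvettes (up to 50 above the bench) stand in it. Origin: centre of underside; +y points to its left end as the robot sees it, -x to the robot's side, turned up to 17 degrees.
- rack_left_end (a point): the middle of the left end face of the cuvette rack, on the bench: 59 along the rack's +y from its origin.
- tip_box: fixed closed pipette-tip box with a clear flat lid, 80 (x) x 100 (y) x 80 high. The lid's flat top, at 80 above the bench, measures 71 (x) x 96 (y), centred on the box. Origin: centre of underside, x across its depth, y along its length, turned up to 20 degrees. It stands among the loose things.
- wash_bottle: bystander, fixed: white bottle, 70 diameter, 167 high, at the back of the bench. Origin: centre of underside.
- pipette_stand (a point): bystander, fixed: middle of the foot of the stand with pipettes at the back of the bench, 280 high; it reaches 120 to either side along y and 45 towards the robot. Swing clear of it.
- test_case_edge (a point): bystander, fixed: near right corner of the big black instrument case on the robot's left, on its top face, 140 above the bench; the case runs from here to the left (+y) and away (+x). Its raised lid (450 high) stands at its back, from 290 farther on. Swing clear of both.
Things that resemble listed ones, but are neither listed nor needed, are in the scene too. There is more than one size of the timer; the one meant has the size given above.

How it is judged:
By the outcome, as a careful person would: the job done as asked, in the order asked, and still so for the second after the job is handed in, with the robot touching nothing.
It also fails if it takes over 125 s, if anything falls off the work surface, if the arm or the gripper's body presses on something with over 40 N, if the wrist force passes 120 N, or if a joint passes its speed limit or range.

## Working session

There is one attempt and no reset: what is moved stays moved. The work goes in short steps, Python scripts to look and compute and a shell command to move; the robot and the scene stay as the last step left them, time stands still between calls to the robot, and variables do not carry over. Pictures are saved under pics/ and viewed, at most 14 in all, crops included, and the job is handed in when it is done.

```bash
ls; mkdir -p pics; python3 - <<'E'
from cell import env
import cv2, numpy as np
for n in("scene","top"):
    im=env.read_camera(n); cv2.imwrite(f"pics/{n}0.png",im); c=env.get_calibration(n)
    print(n,{k:v for k,v in c.items() if k!='pose'}); print(np.round(c['pose'],4).tolist())
o=env.get_obs(); print(o['time_s'],o['tool_pos'],o['tool_rot'],o['grip_width'],o['force'])
E
```

```text
pics
scene {'fov_y': 42.68096838278196, 'cx': 313.27964589014294, 'cy': 207.30750172262623}
[[-0.4867, 0.5599, -0.6706, -0.3953], [-0.8736, -0.3182, 0.3683, 0.5333], [-0.0071, 0.7651, 0.6439, 1.027], [0.0, 0.0, 0.0, 1.0]]
top {'fov_y': 55.858293045927766, 'cx': 317.01211141873, 'cy': 192.58515813510138}
[[0.0273, 0.9916, -0.1261, 0.4194], [-0.9996, 0.0257, -0.0139, 0.0105], [-0.0106, 0.1264, 0.9919, 1.2663], [0.0, 0.0, 0.0, 1.0]]
0.1 [ 0.2431677  -0.6022585   0.22157101] [-1.79900001e+02  4.96442460e-03  2.19909161e+01] 0.0869248345436335 [-0.75139051  0.16156256 -0.48297355]
```

View pics/scene0.png

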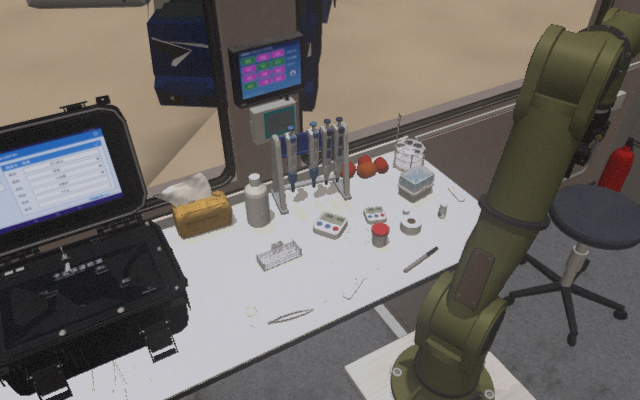

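View pics/top0.png

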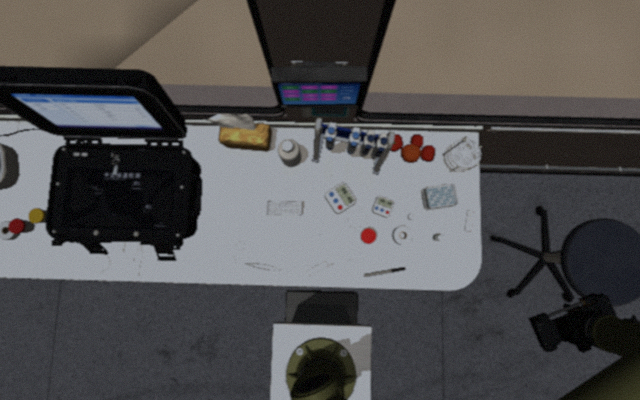

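The scene shows the rack at about (279,255), two timers at (331,224) and (374,214), the cup at (380,234), the roll at (411,225), the vial at (442,211) and the tip box at (416,183). In the top view they are at: rack (285,208), timers (340,198) and (383,207), cup (368,235), roll (400,234), vial (436,237), box (439,197). Next I'll enlarge both for measuring.

```bash
cat > h.py <<'E'
import numpy as np, cv2
from cell import env
def ray(n,u,v):
    c=env.get_calibration(n); f=200/np.tan(np.radians(c['fov_y']/2)); P=np.array(c['pose'])
    return P[:3,3], P[:3,:3]@np.array([(u-c['cx'])/f,-(v-c['cy'])/f,-1])
def at(n,u,v,z):
    o,d=ray(n,u,v); return (o+d*(z-o[2])/d[2])[:2]
def px(n,p):
    c=env.get_calibration(n); f=200/np.tan(np.radians(c['fov_y']/2)); P=np.array(c['pose'])
    q=P[:3,:3].T@(np.array(p)-P[:3,3]); return np.array([c['cx']+f*q[0]/-q[2], c['cy']-f*q[1]/-q[2]])
E
python3 - <<'E'
import cv2
def crop(n,x,y,w,h,s,o):
    im=cv2.imread(f"pics/{n}0.png")[y:y+h,x:x+w]
    im=cv2.resize(im,None,fx=s,fy=s,interpolation=cv2.INTER_CUBIC)
    for i in range(0,w,10): cv2.line(im,(i*s,0),(i*s,8 if i%50 else 20),(0,0,255),1)
    for i in range(0,h,10): cv2.line(im,(0,i*s),(8 if i%50 else 20,i*s),(0,0,255),1)
    cv2.imwrite(o,im)
crop("top",260,170,200,80,4,"pics/t1.png")
crop("scene",250,160,200,120,4,"pics/s1.png")
E
```

```text
(no output)
```

View pics/t1.png

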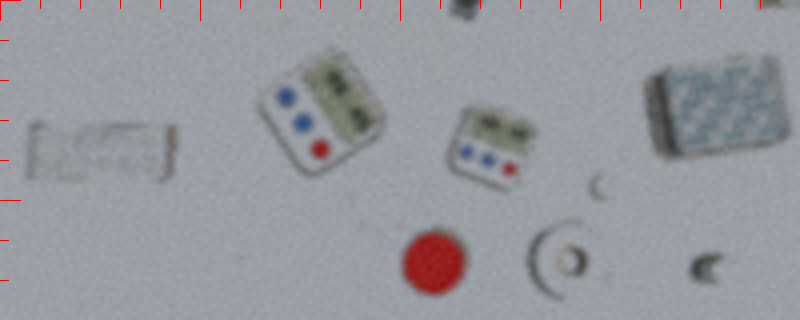

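View pics/s1.png

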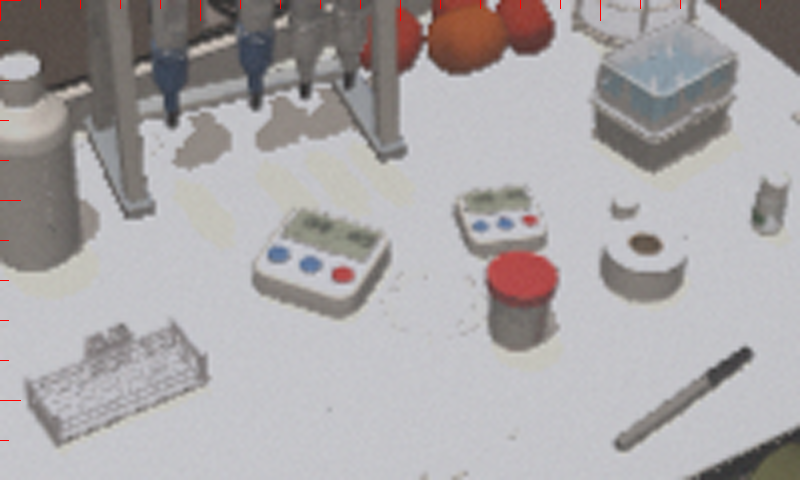

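The top crop shows the red lid at (368.5,235.8), the roll's hole at (403,235), the vial at about (437,236.5), the small timer centred at (383,207), the big timer at (340,198) and the rack from 266 to 304. The scene crop shows the same things plus a small white cap at (406,212) near the roll.

```bash
python3 - <<'E'
from h import *
np.set_printoptions(precision=4,suppress=True)
T=lambda x,y,z:at("top",260+x/4,170+y/4,z)
S=lambda x,y,z:at("scene",250+x/4,160+y/4,z)
print("cup",T(434,263,.058),S(522,278,.058),"base scene ctr",S(519,335,0))
print("roll hole",T(572,261,.03),S(645,243,.03), "left/top/bot",T(530,259,.03),T(568,220,.03),T(568,298,.03))
print("roll scene L/R of top",S(601,253,.03),S(686,253,.03))
print("vial cap",S(775,181,.05),"bottom",S(768,228,0),"top-cam",T(706,267,.05),T(706,267,.02))
for nm,c in(("small T",[(468,105),(537,125),(515,190),(448,168)]),("big T",[(335,50),(385,122),(312,176),(258,100)])):
    P=np.array([T(x,y,.017) for x,y in c]); print(nm,P.mean(0),[np.linalg.norm(P[i]-P[i-1]) for i in range(4)],[np.degrees(np.arctan2(*(P[i]-P[i-1])[::-1])) for i in range(4)])
P=np.array([S(x,y,.015) for x,y in [(463,190),(532,186),(547,238),(466,245)]]); print("small T scene",P.mean(0),[np.linalg.norm(P[i]-P[i-1]) for i in range(4)])
P=np.array([T(x,y,.08) for x,y in [(664,68),(778,55),(790,142),(679,157)]]);print("box top",P.mean(0),P.tolist(),[np.linalg.norm(P[i]-P[i-1]) for i in range(4)],[np.degrees(np.arctan2(*(P[i]-P[i-1])[::-1])) for i in range(4)])
P=np.array([S(x,y,.08) for x,y in [(597,62),(675,22),(738,70),(655,110)]]);print("box scene",P.mean(0),P.tolist(),[np.linalg.norm(P[i]-P[i-1]) for i in range(4)],[np.degrees(np.arctan2(*(P[i]-P[i-1])[::-1])) for i in range(4)])
P=np.array([T(x,y,.031) for x,y in [(30,122),(174,122),(172,181),(27,181)]]);print("rack top",P.mean(0),P.tolist(),[np.linalg.norm(P[i]-P[i-1]) for i in range(4)],[np.degrees(np.arctan2(*(P[i]-P[i-1])[::-1])) for i in range(4)])
P=np.array([S(x,y,.031) for x,y in [(27,380),(172,322),(206,358),(55,418)]]);print("rack scene",P.mean(0),P.tolist(),[np.linalg.norm(P[i]-P[i-1]) for i in range(4)],[np.degrees(np.arctan2(*(P[i]-P[i-1])[::-1])) for i in range(4)])
print("rack scene bottom corners",S(60,443,0),S(207,380,0),S(28,395,0))
print("smallcap",T(600,187,.02),S(625,203,.02))
E
```

```text
cup [ 0.439  -0.1399] [ 0.4371 -0.1373] base scene ctr [ 0.4382 -0.141 ]
roll hole [ 0.4441 -0.2553] [ 0.4479 -0.2566] left/top/bot [ 0.4448 -0.2212] [ 0.4772 -0.252 ] [ 0.4142 -0.252 ]
roll scene L/R of top [ 0.4549 -0.2221] [ 0.4245 -0.2758]
vial cap [ 0.439  -0.3671] bottom [ 0.441 -0.372] top-cam [ 0.4418 -0.3576] [ 0.4424 -0.3667]
small T [ 0.5366 -0.192 ] [np.float64(0.05535833143209489), np.float64(0.059292517615667874), np.float64(0.05736813999908658), np.float64(0.057873468532865575)] [np.float64(-16.957179152122954), np.float64(-104.88760487962438), np.float64(161.66386647340914), np.float64(73.1893812726504)]
big T [ 0.5622 -0.0511] [np.float64(0.07702845702852863), np.float64(0.07318543505157087), np.float64(0.07572119275350254), np.float64(0.0775300247703006)] [np.float64(-55.33955693046782), np.float64(-144.36437931224083), np.float64(127.92269422055111), np.float64(36.63808925729384)]
small T scene [ 0.54   -0.1947] [np.float64(0.06344085998890504), np.float64(0.053470439640470435), np.float64(0.0605364793938897), np.float64(0.061368927386964166)]
box top [ 0.5685 -0.3
[... 1240 characters left out ...]
at64(-0.38602739253166113), np.float64(-88.50094754697159), np.float64(179.89063237248598), np.float64(91.52287160399212)]
rack scene [0.5215 0.1381] [[0.5418334052462535, 0.19559643076527605], [0.5437168443310221, 0.08345863472523324], [0.5004309865629779, 0.07953640685637259], [0.5001505777301927, 0.19396409599786363]] [np.float64(0.04171477707631406), np.float64(0.11215361181658073), np.float64(0.04346319539760758), np.float64(0.11442803271652978)] [np.float64(2.242605237727436), np.float64(-89.03776452973146), np.float64(-174.8224413067165), np.float64(90.1404049196272)]
rack scene bottom corners [0.5051 0.1903] [0.5087 0.0751] [0.5573 0.1905]
smallcap [ 0.5055 -0.2805] [ 0.5004 -0.2794]
```

```bash
python3 -m jog '[[0,0,0,0,0,-0.12,0.07],[0,0,0,0,0,-0.12,0.07],[0,0,0,0,0,-0.12,0.07],[0,0,0,0,0,-0.12,0.07],[0,0,0,0,0,-0.12,0.07],[0,0,0,0,0,-0.12,0.07],[0,0,0,0,0,-0.12,0.07],[0,0,0,0,0,-0.12,0.07],[0,0,0,0,0,-0.12,0.07],[0,0,0,0,0,-0.12,0.07]]'
cat >> h.py <<'E'
def M(x,y,yaw): # plan pose
    a=np.radians(yaw); R=np.array([[np.cos(a),-np.sin(a)],[np.sin(a),np.cos(a)]]); return lambda p:R@np.array(p)+np.array([x,y])
def overlay(ims,shapes,out,areas=(("top",225,170,235,100),("scene",225,160,235,165)),s=3):
    o=[]
    for n,x,y,w,h in areas:
        im=cv2.resize(ims[n][y:y+h,x:x+w],None,fx=s,fy=s,interpolation=cv2.INTER_CUBIC)
        for P,col in shapes:
            q=np.array([(px(n,p)-[x,y]+.5)*s for p in P]); cv2.polylines(im,[np.round(q*8).astype(int)],True,col,1,cv2.LINE_AA,3)
        o.append(im)
    cv2.imwrite(out,np.vstack(o))
def circ(x,y,r,z): return [(x+r*np.cos(t),y+r*np.sin(t),z) for t in np.linspace(0,6.28,40)]
def rect(x,y,yaw,a,b,z): m=M(x,y,yaw); return [(*m(p),z) for p in((-a/2,-b/2),(a/2,-b/2),(a/2,b/2),(-a/2,b/2))]
def go(x,y,z,yaw):
    o=env.get_obs(); p=o['tool_pos']; from scipy.spatial.transform import Rotation as Ro
    R=Ro.from_euler('xyz',o['tool_rot'],degrees=True); W=Ro.from_euler('xyz',[180,0,yaw],degrees=True)
    print("shift",np.round(R.inv().apply(np.array([x,y,z])-p),4),"turn",np.round((R.inv()*W).as_rotvec(),4),"t",o['time_s'],"f",np.round(o['force'],1),"w",round(o['grip_width'],4),round(o['grasp_force'],1))
E
python3 - <<'E'
from h import *
ims={n:cv2.imread(f"pics/{n}0.png") for n in("top","scene")}
R=(.524,.133,1.7);B=(.567,-.364,8.);g=(0,255,0);r=(0,0,255);b=(255,0,0)
sh=[(rect(*R,.045,.118,0),r),(rect(*R,.045,.118,.031),g),(rect(*B,.071,.096,.08),g),(rect(*B,.08,.1,0),r),
(circ(.438,-.139,.025,.058),g),(circ(.4465,-.2545,.0305,.03),g),(circ(.4465,-.2545,.0305,.0),r),(circ(.440,-.369,.0115,.0),r),(circ(.440,-.369,.0115,.05),g),(rect(.538,-.193,-17.3,.062,.062,.017),g)]
m=M(*R); c=m((0,.164)); sh+=[(circ(*c,.025,0),b)]; c=m((-.093,0)); sh+=[(circ(*c,.0305,0),b)]
overlay(ims,sh,"pics/o1.png")
go(.438,-.139,.15,91.7)
E
```

```text
time_s: 0.93
tool_pos: [0.2432, -0.6024, 0.2219]
tool_rot: [-180.0, -0.1, 91.1]
force: [0.5, -0.1, -0.1]
grip_width: 0.07
grasp_force: 0.0
shift [0.4596 0.2036 0.0723] turn [-0.0005 -0.001  -0.0108] t 0.9333 f [ 0.5 -0.1 -0.1] w 0.07 0.0
```

View pics/o1.png

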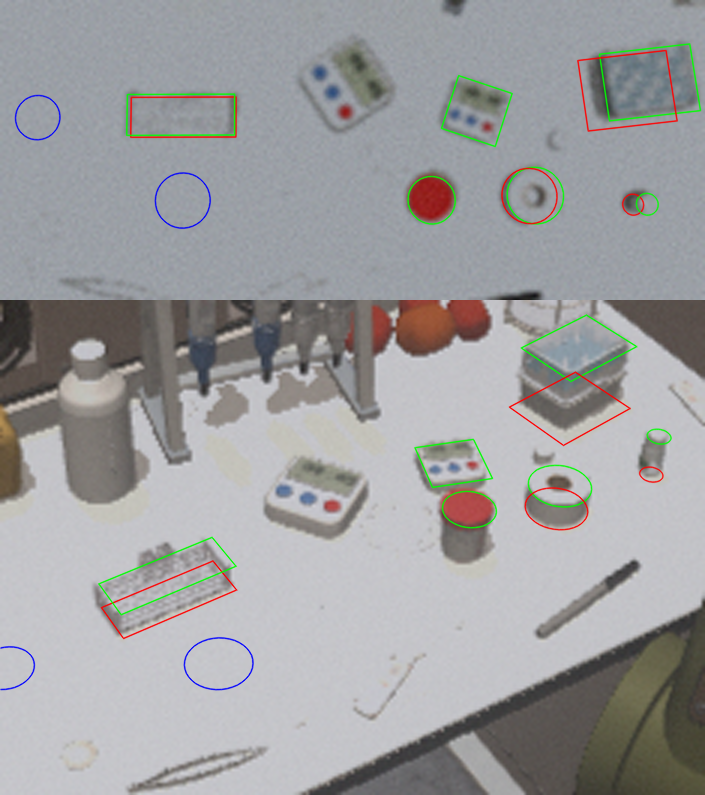

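Overlay: model outlines lie within 1–2 px of the objects, but the top camera's outer objects (box, roll) are pulled inward, as by barrel distortion. I'll fit poses and a k1 per camera jointly.

```bash
python3 -m jog '[[0.038,0.017,0,0,0,0,0.07],[0.038,0.017,0,0,0,0,0.07],[0.038,0.017,0,0,0,0,0.07],[0.038,0.017,0,0,0,0,0.07],[0.038,0.017,0,0,0,0,0.07],[0.038,0.017,0,0,0,0,0.07],[0.038,0.017,0,0,0,0,0.07],[0.038,0.017,0,0,0,0,0.07],[0.038,0.017,0,0,0,0,0.07],[0.038,0.017,0,0,0,0,0.07],[0.038,0.017,0,0,0,0,0.07],[0.038,0.017,0,0,0,0,0.07]]'
cat > fit.py <<'E'
from h import *
from scipy.optimize import least_squares
def pxd(n,p,k):
    c=env.get_calibration(n); f=200/np.tan(np.radians(c['fov_y']/2)); u=px(n,p)-[c['cx'],c['cy']]
    return u*(1+k*(u@u)/f**2)+[c['cx'],c['cy']]
t=lambda x,y:np.array([260+(x+.5)/4-.5,170+(y+.5)/4-.5]); s=lambda x,y:np.array([250+(x+.5)/4-.5,160+(y+.5)/4-.5])
corn=lambda a,b,z:[(a/2,b/2,z),(a/2,-b/2,z),(-a/2,-b/2,z),(-a/2,b/2,z)] # FL FR NR NL
obs=[] # (objidx, local, cam, pix, weight)
def add(i,L,n,P,w=1):
    f=t if n=="top" else s
    for l,p in zip(L,P): obs.append((i,l,n,f(*p),w))
# 0 rack 1 box 2 cup 3 roll 4 vial 5 timer
add(0,corn(.045,.118,.031),"top",[(30,122),(174,122),(172,181),(27,181)])
add(0,corn(.045,.118,.031),"scene",[(27,380),(172,322),(206,358),(55,418)],.7)
add(0,[(-.0225,.059,0),(-.0225,-.059,0)],"scene",[(60,443),(207,380)])
add(1,corn(.071,.096,.08),"top",[(664,68),(778,55),(790,142),(679,157)])
add(1,corn(.071,.096,.08),"scene",[(597,62),(675,22),(738,70),(655,110)])
add(2,[(0,0,.058)],"top",[(434,263)],2); add(2,[(0,0,.058)],"scene",[(522,278)],2); 
add(3,[(0,0,.03)],"top",[(570,260)],2); add(3,[(0,0,.03)],"scene",[(645,246)],2)
add(4,[(0,0,.05)],"scene",[(775,181)],2); add(4,[(0,0,0)],"scene",[(768,229)],2); add(4,[(0,0,.025)],"top",[(707,267)],1)
add(5,corn(.060,.060,.017),"top",[(470,106),(536,125),(514,189),(449,167)])
add(5,corn(.060,.060,.017),"scene",[(457,192),(527,186),(547,238),(470,245)],.5)
x0=[.524,.133,.03,.567,-.364,.14,.438,-.139,.4465,-.2545,.44,-.369,.538,-.193,-.3,0,0,0,0,0,0]
def pose(x,i): return {0:x[0:3],1:x[3:6],2:[*x[6:8],0],3:[*x[8:10],0],4:[*x[10:12],0],5:x[12:15]}[i]
def res(x):
    r=[]
    for i,l,n,p,w in obs:
        X,Y,a=pose(x,i); q=M(X,Y,np.degrees(a))(l[:2]); j=n=="scene"
        off=x[17:19] if n=="top" else x[19:21]
        r+=list(w*(pxd(n,(*q,l[2]),x[15+j])+off-p))
    return np.r_[r,np.array(x[17:21])/.6*2]
if __name__=="__main__":
    np.set_printoptions(precision=4,suppress=True)
    S=least_squares(res,x0,loss="soft_l1"); x=S.x; sd=np.sqrt(np.diag(np.linalg.pinv(S.jac.T@S.jac)))
    for i,nm in enumerate("rack box cup roll vial timer".split()):
        X,Y,a=pose(x,i); print(nm,np.round([X,Y],4),round(np.degrees(a),1))
    print("k,off",x[15:],sd[15:17],"cost",S.cost,2*len(obs)); 
    e=res(x)[:-4].reshape(-1,2)
    for o,ee in zip(obs,e): print(o[0],o[2],np.round(ee,1),end='; ')
E
python3 fit.py; python3 -c "
from h import *
im=env.read_camera('scene');cv2.imwrite('pics/a.png',im)
go(.438,-.139,.15,91.7)"
```

```text
time_s: 1.93
tool_pos: [0.4415, -0.1421, 0.2224]
tool_rot: [-180.0, 0.0, 90.7]
force: [1.5, 0.0, -0.4]
grip_width: 0.0699
grasp_force: 0.0
shift [-0.0067 -0.0075  0.0729] turn [ 0.0028 -0.0039 -0.0055] t 1.9833 f [ 2.5  6.7 -0.1] w 0.0697 0.0Traceback (most recent call last):
  File "fit.py", line 34, in <module>
    S=least_squares(res,x0,loss="soft_l1"); x=S.x; sd=np.sqrt(np.diag(np.linalg.pinv(S.jac.T@S.jac)))
    return func(*args, **kwargs)
    result = trf(vector_fun.fun, vector_fun.jac, x0, f0, J0, lb, ub, ftol, xtol,
                 gtol, max_nfev, x_scale, loss_function, tr_solver,
                 tr_options.copy(), verbose, callback=callback_wrapped)
    return trf_no_bounds(
        fun, jac, x0, f0, J0, ftol, xtol, gtol, max_nfev, x_scale,
        loss_function, tr_solver, tr_options, verbose, callback=callback)
    f_new = fun(x_new)
    self._update_fun()
    ~~~~~~~~~~~~~~~~^^
    self.f = self.fun_wrapped(xp_copy(self.x))
             ~~~~~~~~~~~~~~~~^^^^^^^^^^^^^^^^^
    return np.atleast_1d(self.fun(x))
                         ~~~~~~~~^^^
    return self.f(x, *self.args, **self.kwargs)
           ~~~~~~^^^^^^^^^^^^^^^^^^^^^^^^^^^^^^
  File "fit.py", line 30, in res
    r+=list(w*(pxd(n,(*q,l[2]),x[15+j])+off-p))
               ~~~^^^^^^^^^^^^^^^^^^^^^
  File "fit.py", line 4, in pxd
    c=env.get_calibration(n); f=200/np.tan(np.radians(c['fov_y']/2)); u=px(n,p)-[c['cx'],c['cy']]
                                                                        ~~^^^^^
  File "h.py", line 9, in px
    c=env.get_calibration(n); f=200/np.tan(np.radians(c['fov_y']/2)); P=np.array(c['pose'])
ValueError: time passes only in moves, steps and waits
```

```bash
sed -i 's/env.get_calibration(n)/cal(n)/' h.py fit.py; python3 - <<'E'
s=open('h.py').read().replace("def ray","import functools\n@functools.cache\ndef cal(n): return env.get_calibration(n)\ndef ray",1); open('h.py','w').write(s)
E
python3 fit.py; python3 -c "
from h import *
im=cv2.imread('pics/a.png')
cv2.imwrite('pics/a1.png',cv2.resize(im[120:280,300:460],None,fx=3,fy=3))"
```

```text
rack [0.5256 0.1355] 1.6
box [ 0.5691 -0.3725] 7.8
cup [ 0.4387 -0.1392] 0.0
roll [ 0.4441 -0.2571] 0.0
vial [ 0.4362 -0.3795] 0.0
timer [ 0.5383 -0.192 ] -18.4
k,off [-0.1897 -0.4382  0.1552 -0.0441 -0.0821  0.1865] [0.0798 0.1795] cost 14.461686208989816 66
0 top [-0.7  0.1]; 0 top [-1.1  0.1]; 0 top [-0.7 -1. ]; 0 top [-0.2 -1.1]; 0 scene [ 0.2 -0.7]; 0 scene [ 1.  -1.1]; 0 scene [ 0.5 -0.7]; 0 scene [ 0.4 -0.2]; 0 scene [0.2 1.2]; 0 scene [0.8 1.3]; 1 top [-0.4  0.2]; 1 top [-0.7  0.3]; 1 top [-0.4  0.1]; 1 top [-1.  -0.2]; 1 scene [-0.3 -0.3]; 1 scene [ 0.7 -0.7]; 1 scene [ 0.6 -2.2]; 1 scene [ 1.1 -1.3]; 2 top [-0.   0.3]; 2 scene [-0.1 -0.4]; 3 top [1.1 0.1]; 3 scene [-0.8  0.5]; 4 scene [ 0.2 -0.3]; 4 scene [-1.2  0.3]; 4 top [1.8 1.2]; 5 top [ 0.1 -1.5]; 5 top [ 0.4 -0.2]; 5 top [0.2 0.7]; 5 top [-0.5  0.1]; 5 scene [-0.6  0.6]; 5 scene [-0.1  0.1]; 5 scene [ 0.2 -0.1]; 5 scene [0.3 0.4];
```

View pics/a1.png

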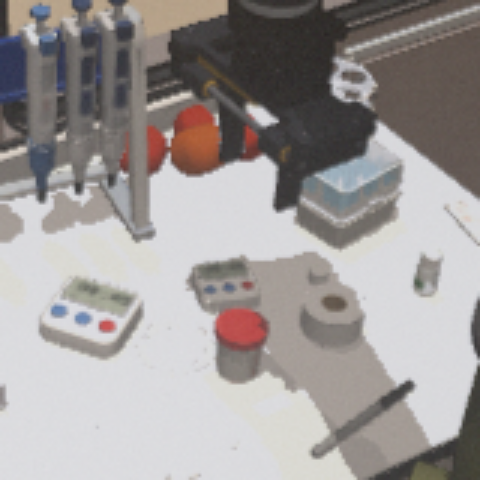

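The gripper hangs above and clear of the cup, as expected for TCP (.44,-.14,.22). I'll pin down the distortion from the straight bench edges.

```bash
cat > dist.py <<'E'
from h import *
from scipy.optimize import minimize_scalar, minimize
def und(n,P,k):
    c=cal(n); f=200/np.tan(np.radians(c['fov_y']/2)); d=(P-[c['cx'],c['cy']])/f; u=d.copy()
    for _ in range(20): u=d/(1+k*(u**2).sum(1,keepdims=True))
    return u
def edge(n,us,line,sgn,hw=9):
    g=cv2.GaussianBlur(cv2.cvtColor(cv2.imread(f"pics/{n}0.png"),cv2.COLOR_BGR2GRAY).astype(float),(0,0),1.2); d=np.gradient(g,axis=0)*sgn; P=[]
    for u in us:
        v0=int(np.polyval(line,u)); c=np.clip(d[v0-hw:v0+hw+1,u],0,None); i=c.argmax()
        if 0<i<2*hw and c[i]>5: a,b,e=c[i-1:i+2]; P.append((u,v0-hw+i+.5*(a-e)/(a-2*b+e)))
    return np.array(P)
def resid(n,k,L):
    r=[]
    for P in L:
        u=und(n,P,k); u=u-u.mean(0); w=np.linalg.svd(u,full_matrices=False)[2][1]; q=u@w; q=q[abs(q)<3*np.median(abs(q))+1e-9]; r.append(q)
    return r
l=lambda a,b:np.polyfit([a[0],b[0]],[a[1],b[1]],1)
top=[edge("top",range(5,430,3),l((0,278),(440,290)),-1,8)]
sc=[edge("scene",range(190,425,3),l((190,377),(430,290)),-1,10)]
for n,L in(("top",top),("scene",sc)):
    for P in L: print(n,len(P),P[::max(1,len(P)//8)].round(1).tolist())
    for k in(-.4,-.3,-.2,-.1,-.05,0,.1): print(k,[round(float(np.sqrt((q**2).mean()))*377,3) for q in resid(n,k,L)],[len(q) for q in resid(n,k,L)])
E
python3 dist.py
```

```text
top 142 [[5.0, 277.1], [56.0, 278.8], [107.0, 280.6], [158.0, 281.8], [209.0, 283.7], [260.0, 284.8], [311.0, 286.5], [362.0, 287.7], [413.0, 289.3]]
-0.4 [14.275] [112]
-0.3 [37.499] [141]
-0.2 [3.374] [138]
-0.1 [1.11] [141]
-0.05 [0.489] [141]
0 [0.109] [126]
0.1 [0.782] [142]
scene 59 [[205.0, 380.3], [226.0, 370.4], [247.0, 361.0], [268.0, 350.8], [289.0, 341.3], [310.0, 331.2], [331.0, 321.5], [352.0, 311.5], [373.0, 301.6]]
-0.4 [0.448] [58]
-0.3 [0.32] [59]
-0.2 [0.201] [59]
-0.1 [0.106] [58]
-0.05 [0.085] [59]
0 [0.082] [59]
0.1 [0.129] [59]
```

The edges are straight, so there is no real distortion. Refit with k=0.

```bash
sed -i 's#np.array(x\[17:21\])/.6\*2#np.array(x[17:21])/.6*2,np.array(x[15:17])/.01#; s/\[:-4\]/[:-6]/' fit.py; python3 fit.py; python3 - <<'E'
from h import *
im=cv2.imread("pics/top0.png"); a=im[220:255,390:450]; cv2.imwrite("pics/v.png",cv2.convertScaleAbs(cv2.resize(a,None,fx=12,fy=12,interpolation=cv2.INTER_CUBIC),alpha=2.5,beta=-220))
E
```

```text
rack [0.5259 0.1345] 1.6
box [ 0.5692 -0.363 ] 7.9
cup [ 0.4397 -0.1382] 0.0
roll [ 0.4463 -0.2534] 0.0
vial [ 0.4418 -0.3691] 0.0
timer [ 0.5388 -0.1907] -18.5
k,off [-0.0014 -0.0005  0.1137  0.0201 -0.0846  0.0791] [0.01 0.01] cost 17.148835176747156 66
0 top [-0.7  0.1]; 0 top [-0.9  0. ]; 0 top [-0.4 -1.1]; 0 top [-0.1 -1. ]; 0 scene [ 0.  -0.6]; 0 scene [ 1.1 -1.3]; 0 scene [ 0.7 -0.8]; 0 scene [ 0.3 -0. ]; 0 scene [-0.   1.6]; 0 scene [1.  1.2]; 1 top [-1.7  0.1]; 1 top [-0.1 -0. ]; 1 top [0.4 0.4]; 1 top [-2.1  0.1]; 1 scene [-1.6  0. ]; 1 scene [ 0.7 -0.9]; 1 scene [ 1.7 -2.4]; 1 scene [ 0.5 -0.9]; 2 top [-0.1  0.3]; 2 scene [-0.  -0.4]; 3 top [ 0.8 -0.1]; 3 scene [-0.5  0.8]; 4 scene [ 0.4 -0.6]; 4 scene [-1.3  0.7]; 4 top [1.4 0.6]; 5 top [-0.  -1.5]; 5 top [ 0.6 -0.2]; 5 top [0.3 0.8]; 5 top [-0.7  0.1]; 5 scene [-0.7  0.6]; 5 scene [-0.   0.1]; 5 scene [ 0.4 -0.1]; 5 scene [0.2 0.4];
```

View pics/v.png

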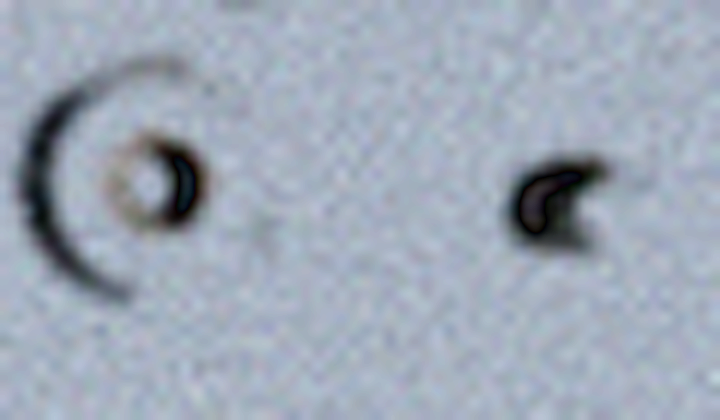

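The roll hole is at (402.5,235) and the vial's dark side spans u 432–440, consistent with the fit. Now the cup.

```bash
python3 -m jog '[[-0.003,-0.003,0.01,0,0,-0.005,0.07],[-0.003,-0.003,0.01,0,0,0,0.07],[0,0,0.02,0,0,0,0.07],[0,0,0.025,0,0,0,0.07],[0,0,0.025,0,0,0,0.07],[0,0,0.025,0,0,0,0.07],[0,0,0.015,0,0,0,0.07],[0,0,0.01,0,0,0,0.07],[0,0,0,0,0,0,0.07],[0,0,0,0,0,0,0.07]]' 12; python3 -c "
from h import *
go(.4395,-.1385,.034,91.6)
a,b=env.read_camera('top'),env.read_camera('scene')
z=lambda i,u,v:cv2.resize(i[v-35:v+35,u-45:u+45],None,fx=6,fy=6,interpolation=cv2.INTER_CUBIC)
cv2.imwrite('pics/c.png',np.vstack([z(a,370,230)[:290],z(b,380,225)[:300]]))"
```

```text
time_s: 2.82
tool_pos: [0.4348, -0.151, 0.0821]
tool_rot: [-179.9, -0.0, 90.9]
force: [0.1, 0.6, 0.4]
grip_width: 0.0699
grasp_force: 0.0
shift [0.0124 0.005  0.0481] turn [-0.0012 -0.0006 -0.0116] t 2.8167 f [0.1 0.6 0.4] w 0.0699 0.0
```

View pics/c.png

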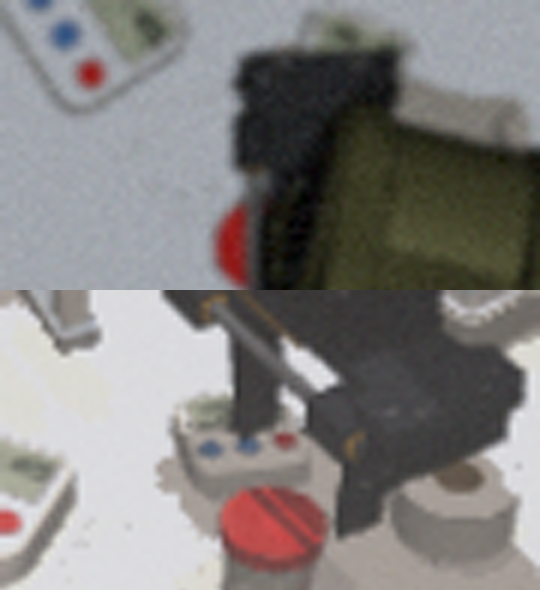

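The fingers straddle the cup's line in both views; the offset matches the go() shift. Descend and grip.

```bash
python3 -m jog '[[0.006,0.0025,0,0,0,-0.012,0.07],[0.0064,0.0025,0,0,0,0,0.07],[0,0,0.012,0,0,0,0.07],[0,0,0.012,0,0,0,0.07],[0,0,0.012,0,0,0,0.07],[0,0,0.012,0,0,0,0.07],[0,0,0,0,0,0,0.07],[0,0,0,0,0,0,0.045],[0,0,0,0,0,0,0.04],[0,0,0,0,0,0,0.04],[0,0,0,0,0,0,0.04],[0,0,0,0,0,0,0.04]]' 12; python3 -c "
from h import *
go(.5210,.298,.13,91.6)"
```

```text
time_s: 3.92
tool_pos: [0.4408, -0.138, 0.0353]
tool_rot: [179.9, 0.0, 91.7]
force: [-0.3, -0.2, 1.9]
grip_width: 0.0496
grasp_force: 12.0
shift [ 0.4333  0.0933 -0.095 ] turn [0.0012 0.0009 0.0019] t 3.9167 f [-0.3 -0.2  1.9] w 0.0496 12.0
```

```bash
python3 -m jog '[[0,0,-0.008,0,0,0,0.04],[0,0,-0.016,0,0,0,0.04],[0,0,-0.02,0,0,0,0.04],[0,0,-0.02,0,0,0,0.04],[0,0,-0.016,0,0,0,0.04],[0.01,0.002,-0.012,0,0,0,0.04],[0.02,0.004,-0.006,0,0,0,0.04],[0.03,0.006,0,0,0,0,0.04],[0.03,0.006,0,0,0,0,0.04],[0.03,0.006,0,0,0,0,0.04],[0.03,0.006,0,0,0,0,0.04],[0.03,0.006,0,0,0,0,0.04]]'; python3 -m jog '[[0.03,0.006,0,0,0,0,0.04],[0.03,0.006,0,0,0,0,0.04],[0.03,0.007,0,0,0,0,0.04],[0.03,0.007,0,0,0,0,0.04],[0.03,0.007,0,0,0,0,0.04],[0.03,0.007,0,0,0,0,0.04],[0.03,0.007,0,0,0,0,0.04],[0.025,0.005,0,0,0,0,0.04],[0.012,0.003,0,0,0,0,0.04],[0.006,0.002,0,0,0,0,0.04],[0,0,0,0,0,0,0.04],[0,0,0,0,0,0,0.04]]'; python3 - <<'E'
from h import *
go(.5213,.2984,.0355,91.6)
a,b=env.read_camera('top'),env.read_camera('scene')
cv2.imwrite('pics/d.png',np.vstack([cv2.resize(a[160:260,180:320],None,fx=4,fy=4)[:,:560],cv2.resize(b[200:300,160:340],(560,311))])[:600])
E
```

```text
time_s: 4.92
tool_pos: [0.4708, 0.0446, 0.1333]
tool_rot: [180.0, 0.1, 91.7]
force: [1.1, -0.1, -0.8]
grip_width: 0.0498
grasp_force: 12.0
time_s: 5.92
tool_pos: [0.5202, 0.2969, 0.1325]
tool_rot: [-180.0, 0.1, 91.7]
force: [0.7, -0.5, 0.1]
grip_width: 0.0494
grasp_force: 12.0
shift [0.0016 0.0011 0.097 ] turn [-0.0004  0.0011  0.0016] t 5.9167 f [ 0.7 -0.5  0.1] w 0.0494 12.0
```

View pics/d.png

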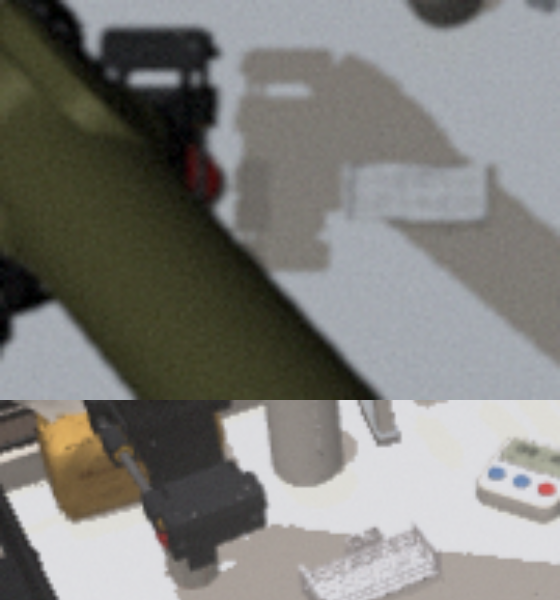

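The cup is held over its target, left of the rack, clear of the case. Rack corners in top are about (266.5,211)–(302.5,212)/(301.5,225). Lower it.

```bash
python3 -m jog '[[0.0008,0.0006,0.008,0,0,0,0.04],[0.0008,0.0005,0.016,0,0,0,0.04],[0,0,0.02,0,0,0,0.04],[0,0,0.02,0,0,0,0.04],[0,0,0.015,0,0,0,0.04],[0,0,0.008,0,0,0,0.04],[0,0,0.004,0,0,0,0.04],[0,0,0.003,0,0,0,0.04],[0,0,0.002,0,0,0,0.04],[0,0,0.001,0,0,0,0.04],[0,0,0,0,0,0,0.04],[0,0,0,0,0,0,0.04]]'; python3 -c "
from h import *
go(.5213,.2984,.0352,91.6)"
```

```text
time_s: 7.02
tool_pos: [0.5216, 0.2998, 0.0361]
tool_rot: [179.9, -0.0, 91.7]
force: [0.0, -0.8, -1.0]
grip_width: 0.0497
grasp_force: 12.0
shift [-0.0014 -0.0003  0.0009] turn [ 0.0009 -0.0003  0.0021] t 7.0167 f [ 0.  -0.8 -1. ] w 0.0497 12.0
```

```bash
python3 -m jog '[[-0.0007,0,0.0006,0,0,0,0.04],[0,0,0.0003,0,0,0,0.04],[0,0,0,0,0,0,0.04],[0,0,0,0,0,0,0.054],[0,0,0,0,0,0,0.06],[0,0,0,0,0,0,0.065],[0,0,-0.005,0,0,0,0.07],[0,0,-0.015,0,0,0,0.07],[0,0,-0.03,0,0,0,0.07],[0,0,-0.04,0,0,0,0.07],[-0.02,0,-0.03,0,0,0,0.07],[-0.04,0,0,0,0,0,0.07]]'; python3 -c "
from h import *
go(.4415,-.3685,.15,91.6)"
```

```text
time_s: 8.02
tool_pos: [0.5246, 0.2474, 0.1632]
tool_rot: [179.3, -0.5, 92.3]
force: [2.0, -0.2, 0.7]
grip_width: 0.0697
grasp_force: 0.0
shift [-0.6122 -0.1077  0.0067] turn [ 0.0113 -0.0087  0.0119] t 8.0167 f [ 2.  -0.2  0.7] w 0.0697 0.0
```

```bash
python3 -m jog '[[-0.04,-0.005,0,0,0,0,0.05],[-0.04,-0.005,0,0,0,0,0.05],[-0.04,-0.005,0,0,0,0,0.05],[-0.04,-0.005,0,0,0,0,0.05],[-0.04,-0.005,0,0,0,0,0.05],[-0.04,-0.005,0,0,0,0,0.05],[-0.04,-0.005,0,0,0,0,0.05],[-0.04,-0.005,0,0,0,0,0.05],[-0.04,-0.005,0,0,0,0,0.05],[-0.04,-0.005,0,0,0,0,0.05],[-0.04,-0.005,0,0,0,0,0.05],[-0.04,-0.005,0,0,0,0,0.05]]'>/dev/null;  python3 -m jog '[[-0.04,-0.005,0,0,0,0,0.05],[-0.04,-0.005,0,0,0,0,0.05],[-0.035,-0.005,0,0,0,0,0.05],[0,0,0,0,0,0.123,0.05],[0,0,0,0,0,0.123,0.05],[0,0,0,0,0,0.123,0.05],[0,0,0,0,0,0.123,0.05],[0,0,0,0,0,0.123,0.05],[0,0,0,0,0,0.123,0.05],[0,0,0,0,0,0.123,0.05],[0,0,0,0,0,0.123,0.05],[0,0,0,0,0,0.123,0.05]]'; python3 -m jog '[[0,0,0,0,0,0.123,0.05],[0,0,0,0,0,0.123,0.05],[0,0,0,0,0,0.123,0.05],[0,0,0,0,0,0.123,0.05],[0,0,0,0,0,0,0.05],[0,0,0,0,0,0,0.05]]'; python3 - <<'E'
from h import *
go(.4415,-.3685,.1,0)
a,b=env.read_camera('top'),env.read_camera('scene')
cv2.imwrite('pics/t2.png',a);cv2.imwrite('pics/s2.png',b)
R=(.5259,.1345,1.6);g=(0,255,0);r=(0,0,255);y=(0,200,255)
m=M(*R); c=m((0,.164)); d=m((0,.099)); sh=[(rect(*R,.045,.118,.031),g),(rect(*R,.045,.118,0),r),(circ(*c,.025,.058),g),(circ(*d,.0115,0),y)]
overlay(dict(top=a,scene=b),sh,'pics/e.png',(("top",230,185,90,50),("scene",190,220,120,70)),5)
E
```

```text
time_s: 10.02
tool_pos: [0.4665, -0.3579, 0.1561]
tool_rot: [179.9, -0.1, 28.0]
force: [-0.0, -0.1, -0.8]
grip_width: 0.0503
grasp_force: 0.0
time_s: 10.52
tool_pos: [0.4664, -0.3579, 0.1557]
tool_rot: [180.0, -0.1, 0.3]
force: [-0.6, -0.3, -0.3]
grip_width: 0.0502
grasp_force: 0.0
shift [-0.025   0.0104  0.0557] turn [ 0.0007 -0.001   0.0059] t 10.5167 f [-0.6 -0.3 -0.3] w 0.0502 0.0Traceback (most recent call last):
  File "<stdin>", line 7, in <module>
  File "h.py", line 23, in overlay
    cv2.imwrite(out,np.vstack(o))
                    ~~~~~~~~~^^^
    return _nx.concatenate(arrs, 0, dtype=dtype, casting=casting)
           ~~~~~~~~~~~~~~~^^^^^^^^^^^^^^^^^^^^^^^^^^^^^^^^^^^^^^^
ValueError: all the input array dimensions except for the concatenation axis must match exactly, but along dimension 1, the array at index 0 has size 450 and the array at index 1 has size 600
```

```bash
python3 -c "
import cv2,numpy as np
im=cv2.imread('pics/e.png');print(im.shape)"
```

```text
[ WARN:0@0.010] global loadsave.cpp:275 findDecoder imread_('pics/e.png'): can't open/read file: check file path/integrity
Traceback (most recent call last):
AttributeError: 'NoneType' object has no attribute 'shape'
```

```bash
python3 - <<'E'
from h import *
a,b=cv2.imread('pics/t2.png'),cv2.imread('pics/s2.png')
R=(.5259,.1345,1.6);g=(0,255,0);r=(0,0,255);y=(0,200,255)
m=M(*R); c=m((0,.164)); d=m((0,.099)); sh=[(rect(*R,.045,.118,.031),g),(rect(*R,.045,.118,0),r),(circ(*c,.025,.058),g),(circ(*d,.0115,0),y)]
overlay(dict(top=a,scene=b),sh,'pics/e.png',(("top",220,190,110,40),("scene",195,230,110,66)),5)
E
```

```text
(no output)
```

View pics/e.png

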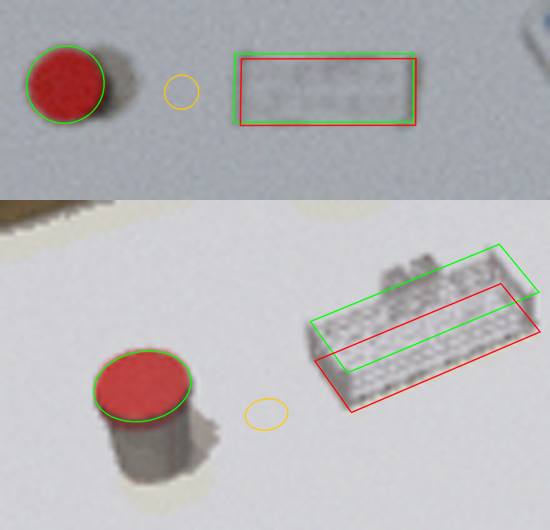

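The cup sits exactly on its target (green lid circle) in both views, and the rack outline fits to about 1 mm. Now pick the vial.

```bash
python3 -m jog '[[-0.0125,0.005,0.01,0,0,0.006,0.05],[-0.0125,0.005,0.02,0,0,0,0.05],[0,0,0.025,0,0,0,0.05],[0,0,0.025,0,0,0,0.05],[0,0,0.025,0,0,0,0.05],[0,0,0.02,0,0,0,0.05],[0,0,0.012,0,0,0,0.05],[0,0,0.008,0,0,0,0.05],[0,0,0.003,0,0,0,0.05],[0,0,0,0,0,0,0.05],[0,0,0,0,0,0,0.05]]' 8; python3 - <<'E'
from h import *
go(.4415,-.3685,.008,0)
b=env.read_camera('scene')
cv2.imwrite('pics/f.png',cv2.resize(b[170:240,400:470],None,fx=6,fy=6,interpolation=cv2.INTER_CUBIC))
E
```

```text
time_s: 11.53
tool_pos: [0.4417, -0.3686, 0.0077]
tool_rot: [179.9, -0.1, -0.2]
force: [-0.2, 0.6, 0.7]
grip_width: 0.0498
grasp_force: 0.0
shift [-0.0002 -0.0001 -0.0003] turn [ 0.0012 -0.0014 -0.0038] t 11.5333 f [-0.2  0.6  0.7] w 0.0498 0.0
```

View pics/f.png

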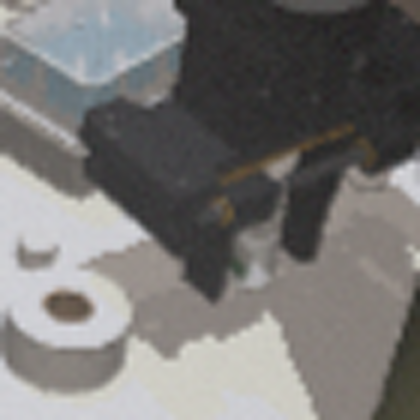

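The vial stands between the finger tips, roughly centred. Grip it.

```bash
python3 -m jog '[[0,0,0,0,0,0,0.04],[0,0,0,0,0,0,0.034],[0,0,0,0,0,0,0.03],[0,0,0,0,0,0,0.027],[0,0,0,0,0,0,0.024],[0,0,0,0,0,0,0.018],[0,0,0,0,0,0,0.015],[0,0,0,0,0,0,0.015],[0,0,-0.006,0,0,0,0.015],[0,0,-0.015,0,0,0,0.015],[0,0,-0.025,0,0,0,0.015],[0,0,-0.03,0,0,0,0.015]]' 8; python3 -m jog '[[0,0,-0.03,0,0,0,0.015],[0,0,-0.02,0,0,0,0.015],[0,0,-0.01,0,0,-0.06,0.015],[0,0,0,0,0,-0.12,0.015],[0,0,0,0,0,-0.12,0.015],[0,0,0,0,0,-0.12,0.015],[0,0,0,0,0,-0.12,0.015],[0,0,0,0,0,-0.12,0.015],[0,0,0,0,0,-0.12,0.015],[0,0,0,0,0,-0.12,0.015],[0,0,0,0,0,-0.12,0.015],[0,0,0,0,0,-0.12,0.015]]'; python3 -m jog '[[0,0,0,0,0,-0.12,0.015],[0,0,0,0,0,-0.12,0.015],[0,0,0,0,0,-0.12,0.015],[0,0,0,0,0,-0.1,0.015],[0,0,0,0,0,0,0.015],[0,0,0,0,0,0,0.015]]';python3 - <<'E'
from h import *
go(*M(.5259,.1345,1.6)((0,.099)),.0083,91.6)
b=env.read_camera('scene')
E
```

```text
time_s: 12.58
tool_pos: [0.4397, -0.367, 0.0821]
tool_rot: [-179.8, 0.2, -0.2]
force: [1.0, -0.0, 0.1]
grip_width: 0.0221
grasp_force: 8.0
time_s: 13.58
tool_pos: [0.4409, -0.368, 0.143]
tool_rot: [180.0, 0.0, 65.4]
force: [0.6, 1.1, -0.9]
grip_width: 0.0217
grasp_force: 8.0
time_s: 14.08
tool_pos: [0.4408, -0.3681, 0.1429]
tool_rot: [180.0, 0.0, 91.3]
force: [-1.3, -0.6, -0.5]
grip_width: 0.0219
grasp_force: 8.0
shift [0.5996 0.0955 0.1345] turn [ 0.      0.0001 -0.0059] t 14.0833 f [-1.3 -0.6 -0.5] w 0.0219 8.0
```

```bash
python3 -m jog '[[0.01,0.002,0,0,0,-0.006,0.015],[0.02,0.003,0,0,0,0,0.015],[0.03,0.005,0,0,0,0,0.015],[0.036,0.0055,0,0,0,0,0.015],[0.036,0.0055,0,0,0,0,0.015],[0.036,0.0055,0,0,0,0,0.015],[0.036,0.0055,0,0,0,0,0.015],[0.036,0.0055,0,0,0,0,0.015],[0.036,0.006,0,0,0,0,0.015],[0.036,0.006,0,0,0,0,0.015],[0.036,0.006,0,0,0,0,0.015],[0.036,0.006,0,0,0,0,0.015]]'>/dev/null; python3 -m jog '[[0.036,0.006,0,0,0,0,0.015],[0.036,0.006,0,0,0,0,0.015],[0.036,0.006,0,0,0,0,0.015],[0.036,0.006,0,0,0,0,0.015],[0.03,0.005,0,0,0,0,0.015],[0.02,0.003,0,0,0,0,0.015],[0.014,0.003,0,0,0,0,0.015],[0.008,0.001,0,0,0,0,0.015],[0,0,0,0,0,0,0.015],[0,0,0,0,0,0,0.015],[0,0,0,0,0,0,0.015]]'; python3 - <<'E'
from h import *
t=M(.5259,.1345,1.6)((0,.099)); go(*t,.0083,91.6)
a,b=env.read_camera('top'),env.read_camera('scene')
z=env.get_obs()['tool_pos']; print(t,px('scene',(*t,z[2]+.042-.008)))
cv2.imwrite('pics/g.png',cv2.resize(b[200:290,190:300],None,fx=6,fy=6,interpolation=cv2.INTER_CUBIC))
E
```

```text
time_s: 16.05
tool_pos: [0.5195, 0.2335, 0.1425]
tool_rot: [-180.0, 0.1, 91.7]
force: [1.1, 0.4, -0.0]
grip_width: 0.0216
grasp_force: 8.0
shift [1.000e-04 3.600e-03 1.342e-01] turn [-0.0002  0.0015  0.0019] t 16.05 f [ 1.1  0.4 -0. ] w 0.0216 8.0
[0.52313576 0.2334614 ] [241.36361857 223.79770002]
```

View pics/g.png

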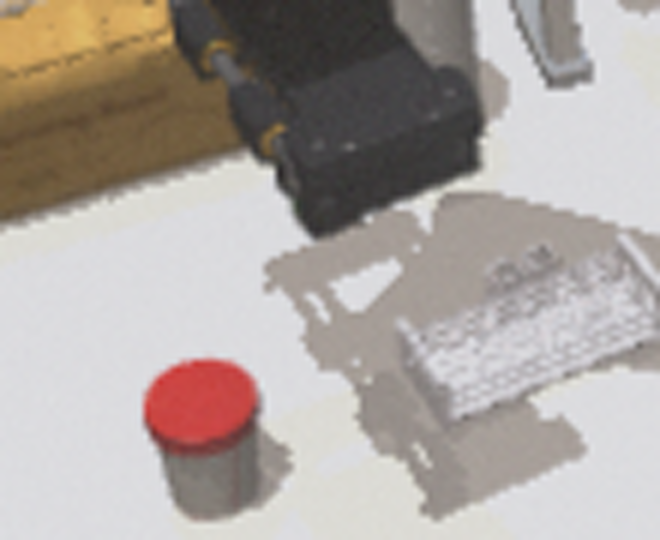

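Vial hidden behind the near finger; gripper stands over the gap, clear of cup and rack. Lower.

```bash
python3 -m jog '[[0,0.0018,0.01,0,0,0,0.015],[0,0.0018,0.02,0,0,0,0.015],[0,0,0.028,0,0,0,0.015],[0,0,0.028,0,0,0,0.015],[0,0,0.02,0,0,0,0.015],[0,0,0.012,0,0,0,0.015],[0,0,0.007,0,0,0,0.015],[0,0,0.004,0,0,0,0.015],[0,0,0.003,0,0,0,0.015],[0,0,0.0015,0,0,0,0.015],[0,0,0,0,0,0,0.015],[0,0,0,0,0,0,0.015]]'; python3 -c "
from h import *
go(.52314,.23346,.008,91.6)"
```

```text
time_s: 17.15
tool_pos: [0.5241, 0.235, 0.01]
tool_rot: [179.9, -0.0, 91.8]
force: [0.5, 0.1, -0.3]
grip_width: 0.0218
grasp_force: 8.0
shift [-0.0015 -0.001   0.002 ] turn [ 0.0015 -0.0002  0.003 ] t 17.15 f [ 0.5  0.1 -0.3] w 0.0218 8.0
```

```bash
python3 -m jog '[[-0.0005,0,0.0005,0,0,0,0.015],[-0.0005,0,0.0005,0,0,0,0.015],[0,0,0,0,0,0,0.015],[0,0,0,0,0,0,0.015],[0,0,0,0,0,0,0.015]]'; python3 -c "
from h import *
go(.52314,.23346,.008,91.6)"
```

```text
time_s: 17.57
tool_pos: [0.5235, 0.2337, 0.0082]
tool_rot: [180.0, 0.0, 91.8]
force: [-0.5, 0.1, 0.2]
grip_width: 0.0219
grasp_force: 8.0
shift [-0.0002 -0.0004  0.0002] turn [0.0001 0.0001 0.003 ] t 17.5667 f [-0.5  0.1  0.2] w 0.0219 8.0
```

```bash
python3 -m jog '[[0,0,0.0004,0,0,0,0.015],[0,0,0,0,0,0,0.015],[0,0,0,0,0,0,0.026],[0,0,0,0,0,0,0.032],[0,0,0,0,0,0,0.045],[0,0,0,0,0,0,0.045],[0,0,-0.01,0,0,0,0.045],[0,0,-0.03,0,0,0,0.045],[0,0,-0.04,0,0,0,0.06],[0,0,-0.04,0,0,0,0.07],[0,0,-0.02,0,0,0,0.075],[-0.04,0,0,0,0,0,0.075]]'; python3 -m jog '[[-0.04,0,0,0,0,0,0.075],[-0.04,-0.005,0,0,0,0,0.075],[-0.04,-0.005,0,0,0,0,0.075],[-0.04,-0.005,0,0,0,0,0.075],[-0.04,-0.01,0,0,0,0,0.075],[-0.04,-0.01,0,0,0,0,0.075],[-0.04,-0.01,0,0,0,0,0.075],[-0.04,-0.01,0,0,0,0,0.075],[-0.04,-0.01,0,0,0,0,0.075],[-0.04,-0.005,0,0,0,0,0.075],[-0.03,0,0,0,0,0,0.075],[0,0,0,0,0,0,0.075]]'; python3 - <<'E'
from h import *
go(.4463,-.254,.1,0)
a,b=env.read_camera('top'),env.read_camera('scene')
cv2.imwrite('pics/t3.png',a);cv2.imwrite('pics/s3.png',b)
R=(.5259,.1345,1.6);g=(0,255,0);r=(0,0,255);y=(0,200,255)
m=M(*R); c=m((0,.164)); d=m((0,.099)); sh=[(circ(*c,.025,.058),g),(circ(*d,.0115,0),y),(circ(*d,.011,.05),g)]
overlay(dict(top=a,scene=b),sh,'pics/i.png',(("top",225,190,80,38),("scene",195,230,80,60)),6)
E
```

```text
time_s: 18.57
tool_pos: [0.5256, 0.2051, 0.1551]
tool_rot: [179.4, -0.5, 92.5]
force: [0.8, 1.0, -0.2]
grip_width: 0.0638
grasp_force: 0.0
time_s: 19.57
tool_pos: [0.4664, -0.2464, 0.1483]
tool_rot: [180.0, 0.2, 91.2]
force: [-0.4, -1.3, -0.1]
grip_width: 0.0748
grasp_force: 0.0
shift [-0.0071 -0.0203  0.0483] turn [0.003  0.0021 1.5917] t 19.5667 f [-0.4 -1.3 -0.1] w 0.0748 0.0
```

View pics/i.png

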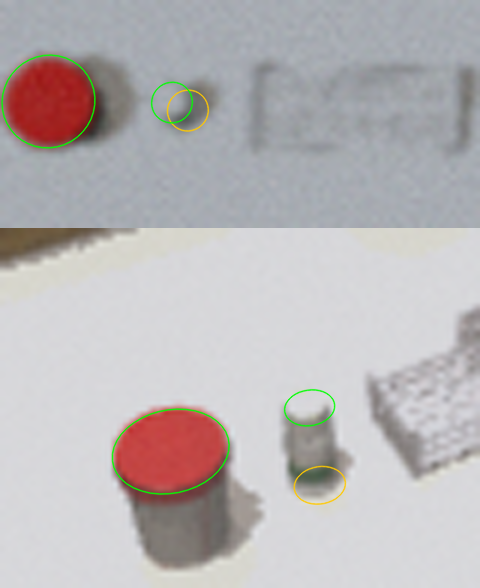

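The cup is unchanged and the vial stands upright in the gap, within about 2 mm of its target. Next the roll.

```bash
python3 -m jog '[[-0.007,-0.02,0,0,0,0.12,0.078],[0,0,0,0,0,0.123,0.078],[0,0,0,0,0,0.123,0.078],[0,0,0,0,0,0.123,0.078],[0,0,0,0,0,0.123,0.078],[0,0,0,0,0,0.123,0.078],[0,0,0,0,0,0.123,0.078],[0,0,0,0,0,0.123,0.078],[0,0,0,0,0,0.123,0.078],[0,0,0,0,0,0.123,0.078],[0,0,0,0,0,0.123,0.078],[0,0,0,0,0,0.123,0.078]]' 12 >/dev/null; python3 -m jog '[[0,0,0.02,0,0,0.12,0.078],[0,0,0.03,0,0,0,0.078],[0,0,0.03,0,0,0,0.078],[0,0,0.015,0,0,0,0.078],[0,0,0,0,0,0,0.078],[0,0,0,0,0,0,0.078]]' ; python3 - <<'E'
from h import *
go(.4463,-.254,.004,0)
b=env.read_camera('scene')
cv2.imwrite('pics/j.png',cv2.resize(b[180:260,370:460],None,fx=6,fy=6,interpolation=cv2.INTER_CUBIC))
E
```

```text
time_s: 21.17
tool_pos: [0.4486, -0.2439, 0.0529]
tool_rot: [-179.9, 0.0, 0.7]
force: [-0.0, -0.0, 0.9]
grip_width: 0.078
grasp_force: 0.0
shift [-0.0024  0.0101  0.0489] turn [-0.0013  0.0006  0.0116] t 21.1667 f [-0.  -0.   0.9] w 0.078 0.0
```

View pics/j.png

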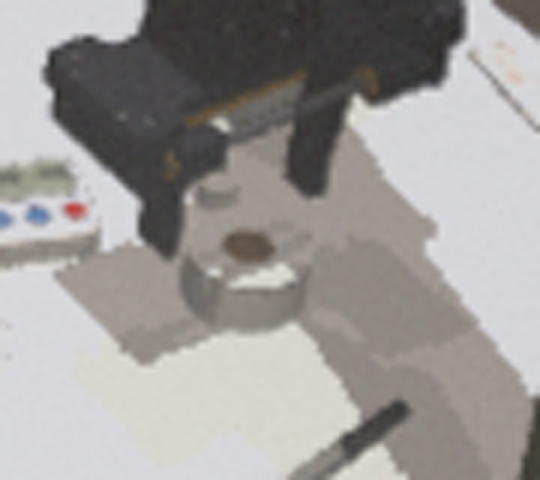

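The roll sits below the fingers and they will straddle it after the 10 mm shift. (That was my last permitted view; the rest I check numerically.)

```bash
python3 -m jog '[[-0.0024,0.005,0,0,0,0.01,0.078],[0,0.005,0,0,0,0,0.078],[0,0,0.012,0,0,0,0.078],[0,0,0.012,0,0,0,0.078],[0,0,0.012,0,0,0,0.078],[0,0,0.008,0,0,0,0.078],[0,0,0.004,0,0,0,0.078],[0,0,0,0,0,0,0.078],[0,0,0,0,0,0,0.078]]'; python3 -m jog '[[0,0,0,0,0,0,0.07],[0,0,0,0,0,0,0.065],[0,0,0,0,0,0,0.06],[0,0,0,0,0,0,0.052],[0,0,0,0,0,0,0.052],[0,0,0,0,0,0,0.052],[0,0,0,0,0,0,0.052]]' 12; python3 -c "
from h import *
t=M(.5259,.1345,1.6)((-.093,0)); print(t); go(*t,.1,0)"
```

```text
time_s: 21.97
tool_pos: [0.4459, -0.2555, 0.0043]
tool_rot: [-180.0, 0.0, -0.0]
force: [-0.0, -1.0, -0.4]
grip_width: 0.0782
grasp_force: 0.0
time_s: 22.55
tool_pos: [0.4462, -0.2561, 0.0052]
tool_rot: [180.0, -0.0, -0.1]
force: [-0.6, 0.9, 3.5]
grip_width: 0.06
grasp_force: 12.0
[0.43293626 0.13190329]
shift [-0.0137 -0.3879 -0.0951] turn [ 0.0006 -0.0005 -0.0013] t 22.55 f [-0.6  0.9  3.5] w 0.06 12.0
```

```bash
python3 -m jog '[[0,0,-0.008,0,0,0,0.052],[0,0,-0.016,0,0,0,0.052],[0,0,-0.02,0,0,0,0.052],[0,0,-0.02,0,0,0,0.052],[0,-0.01,-0.016,0,0,0,0.052],[0,-0.02,-0.012,0,0,0,0.052],[-0.001,-0.03,-0.004,0,0,0,0.052],[-0.001,-0.03,0,0,0,0,0.052],[-0.001,-0.03,0,0,0,0,0.052],[-0.001,-0.03,0,0,0,0,0.052],[-0.001,-0.03,0,0,0,0,0.052],[-0.001,-0.03,0,0,0,0,0.052]]'; python3 -m jog '[[-0.001,-0.03,0,0,0,0,0.052],[-0.001,-0.03,0,0,0,0,0.052],[-0.001,-0.03,0,0,0,0,0.052],[-0.001,-0.03,0,0,0,0,0.052],[-0.001,-0.025,0,0,0,0,0.052],[-0.001,-0.018,0,0,0,0,0.052],[-0.001,-0.01,0,0,0,0,0.052],[-0.0007,-0.005,0,0,0,0,0.052],[0,0,0,0,0,0,0.052],[0,0,0,0,0,0,0.052],[0,0,0,0,0,0,0.052]]'; python3 -c "
from h import *
go(.4329,.1319,.005,0)"
```

```text
time_s: 23.55
tool_pos: [0.4398, -0.0445, 0.101]
tool_rot: [180.0, -0.0, -0.1]
force: [1.0, -0.7, -0.3]
grip_width: 0.06
grasp_force: 12.0
time_s: 24.47
tool_pos: [0.4328, 0.131, 0.1006]
tool_rot: [180.0, 0.0, -0.2]
force: [0.2, -0.5, -0.2]
grip_width: 0.0597
grasp_force: 12.0
shift [ 0.0001 -0.001   0.0956] turn [ 0.0008  0.0002 -0.0028] t 24.4667 f [ 0.2 -0.5 -0.2] w 0.0597 12.0
```

```bash
python3 -m jog '[[0,-0.001,0.01,0,0,0,0.052],[0,0,0.02,0,0,0,0.052],[0,0,0.024,0,0,0,0.052],[0,0,0.018,0,0,0,0.052],[0,0,0.011,0,0,0,0.052],[0,0,0.006,0,0,0,0.052],[0,0,0.003,0,0,0,0.052],[0,0,0.002,0,0,0,0.052],[0,0,0.001,0,0,0,0.052],[0,0,0,0,0,0,0.052],[0,0,0,0,0,0,0.052],[0,0,0,0,0,0,0.052]]'; python3 -c "
from h import *
go(.4329,.1319,.005,0)"
```

```text
time_s: 25.47
tool_pos: [0.4332, 0.1331, 0.0063]
tool_rot: [180.0, -0.1, -0.1]
force: [-0.2, -0.2, -0.9]
grip_width: 0.06
grasp_force: 12.0
shift [-0.0003  0.0012  0.0013] turn [ 0.0003 -0.0012 -0.0014] t 25.4667 f [-0.2 -0.2 -0.9] w 0.06 12.0
```

```bash
python3 -m jog '[[0,0,0.0005,0,0,0,0.052],[0,0,0.0005,0,0,0,0.052],[0,0,0,0,0,0,0.052],[0,0,0,0,0,0,0.052]]'; python3 -m jog '[[0,0,0.0004,0,0,0,0.052],[0,0,0.0003,0,0,0,0.052],[0,0,0,0,0,0,0.052],[0,0,0,0,0,0,0.052]]'
```

```text
time_s: 25.8
tool_pos: [0.433, 0.1331, 0.0051]
tool_rot: [180.0, -0.0, -0.1]
force: [-1.7, -1.6, 5.2]
grip_width: 0.0602
grasp_force: 12.0
time_s: 26.13
tool_pos: [0.4331, 0.1331, 0.0051]
tool_rot: [179.9, -0.0, -0.1]
force: [-3.5, -1.7, 12.9]
grip_width: 0.0598
grasp_force: 12.0
```

```bash
python3 -m jog '[[0,0,-0.0006,0,0,0,0.052],[0,0,0,0,0,0,0.058],[0,0,0,0,0,0,0.064],[0,0,0,0,0,0,0.07],[0,0,0,0,0,0,0.078],[0,0,0,0,0,0,0.08],[0,0,-0.01,0,0,0,0.08],[0,0,-0.03,0,0,0,0.08],[0,0,-0.04,0,0,0,0.08],[0,0,-0.04,0,0,0,0.08],[0.01,0.03,0,0,0,0,0.08],[0.01,0.04,0,0,0,0,0.08]]'; python3 -m jog '[[0.013,0.039,0,0,0,0,0.08],[0.013,0.039,0,0,0,0,0.08],[0.013,0.039,0,0,0,0,0.08],[0.013,0.039,0,0,0,0,0.08],[0.013,0.039,0,0,0,0,0.08],[0.013,0.035,0,0,0,0,0.08],[0.008,0.023,0,0,0,0.1,0.08],[0,0,0,0,0,0.12,0.08],[0,0,0,0,0,0.1,0.08],[0,0,0,0,0,0,0.08],[0,0,0,0,0,0,0.08]]'; python3 - <<'E'
from h import *
go(.5388,-.1907,.1,-18)
a,b=env.read_camera('top'),env.read_camera('scene')
cv2.imwrite('pics/t4.png',a);cv2.imwrite('pics/s4.png',b)
# red lid / timers numeric check: dark-contrast score of the roll rim at expected place
E
```

```text
time_s: 27.13
tool_pos: [0.4552, 0.0659, 0.1287]
tool_rot: [179.9, -0.5, 0.4]
force: [0.5, -0.6, -0.7]
grip_width: 0.0802
grasp_force: 0.0
time_s: 28.05
tool_pos: [0.5384, -0.1896, 0.1251]
tool_rot: [-180.0, -0.0, -18.2]
force: [0.5, -0.1, 1.1]
grip_width: 0.08
grasp_force: 0.0
shift [0.0007 0.0009 0.0251] turn [-0.0002 -0.0003 -0.0037] t 28.05 f [ 0.5 -0.1  1.1] w 0.08 0.0
```

Numeric refinement of box, timer and rack by aligning model edges with image gradients, plus a check of the roll's placement.

```bash
cat > ref.py <<'E'
from h import *
from scipy.optimize import minimize
def gm(f):
    g=cv2.GaussianBlur(cv2.imread(f),(0,0),1.0).astype(np.float32); return cv2.GaussianBlur(np.sqrt(sum(cv2.Sobel(g[...,i],5,*d)**2 for i in range(3) for d in((1,0),(0,1)))),(0,0),.8)
def score(G,n,polys):
    s=0;c=0
    for P in polys:
        P=np.array(P); Q=np.vstack([P,P[:1]])
        pts=np.vstack([Q[i]+(Q[i+1]-Q[i])*np.linspace(0,1,15)[:,None] for i in range(len(P))]) if len(P)==4 else P
        u=np.array([px(n,p) for p in pts],np.float32); s+=cv2.remap(G,u[:,:1].copy(),u[:,1:].copy(),1).sum(); c+=len(u)
    return s/c
def refine(name,f,x0,cams,yaw=True):
    G={n:gm(v) for n,v in cams.items()}
    for sel in ([[*cams]]+[[n] for n in cams] if len(cams)>1 else [[*cams]]):
        best=None
        for dx in(-.003,0,.003):
            for dy in(-.003,0,.003):
                fun=lambda p:-sum(score(G[n],n,f(x0[0]+p[0]/1e3,x0[1]+p[1]/1e3,x0[2]+(p[2] if yaw else 0))) for n in sel)
                r=minimize(fun,[dx*1e3,dy*1e3,0],method="Nelder-Mead",options=dict(initial_simplex=[[dx*1e3,dy*1e3,0],[dx*1e3+1.5,dy*1e3,0],[dx*1e3,dy*1e3+1.5,0],[dx*1e3,dy*1e3,2]],maxfev=90))
                if best is None or r.fun<best.fun: best=r
        p=best.x; print(name,sel,np.round([x0[0]+p[0]/1e3,x0[1]+p[1]/1e3],4),round(x0[2]+p[2],1),round(-best.fun,1))
c0=dict(top="pics/top0.png",scene="pics/scene0.png"); c4=dict(top="pics/t4.png",scene="pics/s4.png")
if __name__=="__main__":
    refine("box",lambda x,y,a:[rect(x,y,a,.071,.096,.08)],(.568,-.364,8),c0)
    refine("timer",lambda x,y,a:[rect(x,y,a,.062,.062,.013)],(.5385,-.192,-17.5),c0)
    refine("rack",lambda x,y,a:[rect(x,y,a,.045,.118,.031),rect(x,y,a,.045,.118,.0)],(.5259,.1345,1.6),c4)
    refine("cup",lambda x,y,a:[circ(x,y,.025,.058)],(.5213,.2984,0),c4,False)
    refine("roll placed",lambda x,y,a:[circ(x,y,.0305,.03),circ(x,y,.0305,0)],(.433,.132,0),c4,False)
    refine("roll orig",lambda x,y,a:[circ(x,y,.0305,.03),circ(x,y,.0305,0)],(.4463,-.2545,0),c0,False)
    refine("vial",lambda x,y,a:[circ(x,y,.0115,0.001),circ(x,y,.0115,.034)],(.5231,.2335,0),c4,False)
E
python3 ref.py
```

```text
box ['top', 'scene'] [ 0.5705 -0.3672] 9.4 248.1
box ['top'] [ 0.5656 -0.3529] 9.7 133.0
box ['scene'] [ 0.5745 -0.3681] 3.9 137.8
timer ['top', 'scene'] [ 0.5372 -0.1868] -20.6 310.7
timer ['top'] [ 0.5361 -0.1865] -19.2 122.2
timer ['scene'] [ 0.5443 -0.1896] -19.2 202.4
rack ['top', 'scene'] [0.5258 0.1374] 1.2 222.1
rack ['top'] [0.5267 0.1298] 1.3 77.0
rack ['scene'] [0.5253 0.1373] 0.7 149.1
cup ['top', 'scene'] [0.5204 0.2977] -0.9 701.4
cup ['top'] [0.5202 0.2958] -1.9 343.6
cup ['scene'] [0.5209 0.2984] -0.9 364.9
roll placed ['top', 'scene'] [0.4362 0.1301] -2.1 264.5
roll placed ['top'] [0.4364 0.122 ] 2.4 93.5
roll placed ['scene'] [0.4352 0.1315] 1.4 200.1
roll orig ['top', 'scene'] [ 0.4492 -0.2546] -8.6 271.8
roll orig ['top'] [ 0.4457 -0.2447] -3.7 86.9
roll orig ['scene'] [ 0.449  -0.2558] -2.6 207.6
vial ['top', 'scene'] [0.525  0.2324] 2.0 387.9
vial ['top'] [0.5243 0.2257] 5.4 172.4
vial ['scene'] [0.5266 0.2339] 1.8 251.2
```

Estimates agree within about 3 mm. Now pick the timer (closing aligns it to the fingers).

```bash
python3 -m jog '[[0,0.0005,0.015,0,0,0,0.08],[0,0,0.025,0,0,0,0.08],[0,0,0.03,0,0,0,0.08],[0,0,0.022,0,0,0,0.08],[0,0,0.015,0,0,0,0.08],[0,0,0.008,0,0,0,0.08],[0,0,0.005,0,0,0,0.08],[0,0,0.001,0,0,0,0.08],[0,0,0,0,0,0,0.08],[0,0,0,0,0,0,0.08],[0,0,0,0,0,0,0.08]]'; python3 -c "
from h import *
go(.5385,-.190,.002,-18)"
```

```text
time_s: 29.07
tool_pos: [0.539, -0.1907, 0.0048]
tool_rot: [180.0, -0.1, -18.4]
force: [-0.2, -0.2, 1.3]
grip_width: 0.08
grasp_force: 0.0
shift [-0.0007 -0.0005  0.0028] turn [ 0.0004 -0.002  -0.0068] t 29.0667 f [-0.2 -0.2  1.3] w 0.08 0.0
```

```bash
python3 -m jog '[[0,0,0.001,0,0,0,0.08],[0,0,0.001,0,0,0,0.074],[0,0,0,0,0,0,0.068],[0,0,0,0,0,0,0.063],[0,0,0,0,0,0,0.055],[0,0,0,0,0,0,0.05],[0,0,0,0,0,0,0.05],[0,0,0,0,0,0,0.05],[0,0,0,0,0,0,0.05]]' 14; python3 -c "
from h import *
o=env.get_obs();print(o['wrist_torque']);go(.5685,-.3645,.2,8.2)"
```

```text
time_s: 29.82
tool_pos: [0.5381, -0.1905, 0.0016]
tool_rot: [180.0, 0.0, -18.4]
force: [-0.1, -0.6, 0.6]
grip_width: 0.0617
grasp_force: 14.0
[-0.00476863  0.08142399 -0.00676471]
shift [ 0.0837  0.1555 -0.1983] turn [ 2.000e-04  1.000e-04 -4.643e-01] t 29.8167 f [-0.1 -0.6  0.6] w 0.0617 14.0
```

Width 61.7 mm confirms the right timer. Lift to z≈0.13 and carry over the box.

```bash
python3 -m jog '[[0,0,-0.005,0,0,0,0.05],[0,0,-0.012,0,0,0,0.05],[0,0,-0.02,0,0,0,0.05],[0,0,-0.025,0,0,0,0.05],[0,0,-0.025,0,0,0,0.05],[0,0,-0.02,0,0,0,0.05],[0,0,-0.015,0,0,0,0.05],[0,0,-0.006,0,0,0,0.05],[0.005,0.01,0,0,0,0,0.05],[0.01,0.02,0,0,0,0,0.05],[0.014,0.025,0,0,0,0,0.05],[0.014,0.025,0,0,0,0,0.05]]';python3 -m jog '[[0.014,0.025,0,0,0,0,0.05],[0.012,0.022,0,0,0,0,0.05],[0.009,0.016,0,0,0,0,0.05],[0.005,0.01,0,0,0,-0.04,0.05],[0.001,0.003,0,0,0,-0.09,0.05],[0,0,0,0,0,-0.1,0.05],[0,0,0,0,0,-0.1,0.05],[0,0,0,0,0,-0.09,0.05],[0,0,0,0,0,-0.044,0.05],[0,0,0,0,0,0,0.05],[0,0,0,0,0,0,0.05]]'; python3 - <<'E'
from h import *
go(.5685,-.3645,.0822,8.2)
for n in("top","scene"): cv2.imwrite(f"pics/{n}5.png",env.read_camera(n))
E
```

```text
time_s: 30.82
tool_pos: [0.5531, -0.2812, 0.1286]
tool_rot: [180.0, 0.1, -18.3]
force: [0.2, -0.7, -0.6]
grip_width: 0.0622
grasp_force: 14.0
time_s: 31.73
tool_pos: [0.5679, -0.3655, 0.1283]
tool_rot: [-179.9, 0.1, 8.1]
force: [0.1, -0.3, -1.2]
grip_width: 0.0617
grasp_force: 14.0
shift [ 0.0008 -0.0009  0.0461] turn [-0.0012  0.0015 -0.0024] t 31.7333 f [ 0.1 -0.3 -1.2] w 0.0617 14.0
```

```bash
python3 -m jog '[[0.0008,-0.0009,0.008,0,0,0,0.05],[0,0,0.014,0,0,0,0.05],[0,0,0.01,0,0,0,0.05],[0,0,0.006,0,0,0,0.05],[0,0,0.003,0,0,0,0.05],[0,0,0.002,0,0,0,0.05],[0,0,0.001,0,0,0,0.05],[0,0,0,0,0,0,0.05],[0,0,0,0,0,0,0.05],[0,0,0,0,0,0,0.05]]'; python3 -m jog '[[0,0,0.0005,0,0,0,0.05],[0,0,0.0005,0,0,0,0.05],[0,0,0,0,0,0,0.05],[0,0,0,0,0,0,0.05]]'; python3 -c "
from h import *
go(.5685,-.3645,.0818,8.2)"
```

```text
time_s: 32.67
tool_pos: [0.5697, -0.3642, 0.0862]
tool_rot: [180.0, -0.0, 8.2]
force: [0.1, -0.5, -0.6]
grip_width: 0.0617
grasp_force: 14.0
time_s: 33.0
tool_pos: [0.5694, -0.364, 0.0847]
tool_rot: [180.0, 0.0, 8.2]
force: [0.8, 0.8, -0.3]
grip_width: 0.0619
grasp_force: 14.0
shift [-0.0009  0.0004  0.0029] turn [ 0.0001  0.     -0.0003] t 33.0 f [ 0.8  0.8 -0.3] w 0.0619 14.0
```

```bash
python3 -m jog '[[-0.0005,0.0003,0.001,0,0,0,0.05],[0,0,0.0005,0,0,0,0.05],[0,0,0,0,0,0,0.05],[0,0,0,0,0,0,0.05]]';python3 -m jog '[[0,0,0.0005,0,0,0,0.05],[0,0,0.0003,0,0,0,0.05],[0,0,0,0,0,0,0.05],[0,0,0,0,0,0,0.05]]'
```

```text
time_s: 33.33
tool_pos: [0.5689, -0.3643, 0.0831]
tool_rot: [-180.0, 0.0, 8.2]
force: [0.3, -1.3, -0.3]
grip_width: 0.0615
grasp_force: 14.0
time_s: 33.67
tool_pos: [0.5689, -0.3643, 0.0823]
tool_rot: [180.0, 0.0, 8.2]
force: [-0.2, 1.0, -0.4]
grip_width: 0.0617
grasp_force: 14.0
```

```bash
python3 -m jog '[[0,0,0.0004,0,0,0,0.05],[0,0,0,0,0,0,0.05],[0,0,0,0,0,0,0.05],[0,0,0,0,0,0,0.05]]';python3 -m jog '[[0,0,0.0004,0,0,0,0.05],[0,0,0,0,0,0,0.05],[0,0,0,0,0,0,0.05],[0,0,0,0,0,0,0.05]]'
```

```text
time_s: 34.0
tool_pos: [0.569, -0.3643, 0.082]
tool_rot: [180.0, 0.0, 8.2]
force: [-0.8, 0.6, -0.6]
grip_width: 0.0614
grasp_force: 14.0
time_s: 34.33
tool_pos: [0.5689, -0.3643, 0.0815]
tool_rot: [180.0, 0.0, 8.2]
force: [0.2, -0.3, -0.5]
grip_width: 0.0621
grasp_force: 14.0
```

```bash
python3 -m jog '[[0,0,0.0005,0,0,0,0.05],[0,0,0,0,0,0,0.05],[0,0,0,0,0,0,0.05],[0,0,0,0,0,0,0.05]]';python3 -m jog '[[0,0,0.0004,0,0,0,0.05],[0,0,0,0,0,0,0.05],[0,0,0,0,0,0,0.05],[0,0,0,0,0,0,0.05]]'
```

```text
time_s: 34.67
tool_pos: [0.569, -0.3644, 0.0813]
tool_rot: [180.0, -0.0, 8.2]
force: [-0.1, 0.9, 2.5]
grip_width: 0.0615
grasp_force: 14.0
time_s: 35.0
tool_pos: [0.569, -0.3644, 0.0813]
tool_rot: [180.0, -0.0, 8.2]
force: [-2.5, 0.4, 4.6]
grip_width: 0.0621
grasp_force: 14.0
```

Contact. Release, rise and retreat, then check numerically.

```bash
python3 -m jog '[[0,0,-0.0003,0,0,0,0.05],[0,0,0,0,0,0,0.059],[0,0,0,0,0,0,0.063],[0,0,0,0,0,0,0.067],[0,0,0,0,0,0,0.072],[0,0,0,0,0,0,0.078],[0,0,0,0,0,0,0.078],[0,0,-0.01,0,0,0,0.078],[0,0,-0.03,0,0,0,0.078],[0,0,-0.04,0,0,0,0.078],[0,0,-0.04,0,0,0,0.078],[0,0,-0.02,0,0,0,0.078]]';python3 -m jog '[[-0.03,0.025,0,0,0,0,0.078],[-0.03,0.025,0,0,0,0,0.078],[-0.03,0.025,0,0,0,0,0.078],[-0.03,0.025,0,0,0,0,0.078],[-0.03,0.025,0,0,0,0,0.078],[-0.03,0.025,0,0,0,0,0.078],[-0.03,0.025,0,0,0,0,0.078],[-0.03,0.025,0,0,0,0,0.078],[0,0,0,0,0,0,0.078],[0,0,0,0,0,0,0.078]]'; python3 - <<'E'
from ref import *
for n in("top","scene"): cv2.imwrite(f"pics/{n}6.png",env.read_camera(n))
c6=dict(top="pics/top6.png",scene="pics/scene6.png")
refine("timer",lambda x,y,a:[rect(x,y,a,.062,.062,.095)],(.569,-.3645,8.2),c6)
refine("box lid",lambda x,y,a:[rect(x,y,a,.071,.096,.08)],(.569,-.3645,8.2),c6)
refine("box base",lambda x,y,a:[rect(x,y,a,.08,.1,0)],(.569,-.3645,8.2),dict(scene=c6["scene"]))
refine("roll",lambda x,y,a:[circ(x,y,.0305,.03),circ(x,y,.0305,0)],(.433,.132,0),c6,False)
refine("cup",lambda x,y,a:[circ(x,y,.025,.058)],(.5213,.2984,0),c6,False)
# keys: red/blue centroids on the placed timer, top view
im=cv2.cvtColor(cv2.imread(c6["top"]),cv2.COLOR_BGR2HSV)
for nm,m in(("red",((im[...,0]<8)|(im[...,0]>172))&(im[...,1]>110)),("blue",(im[...,0]>100)&(im[...,0]<128)&(im[...,1]>80))):
    k,l,s,c=cv2.connectedComponentsWithStats(m.astype(np.uint8)); print(nm,[(c[i].round(1).tolist(),int(s[i,4])) for i in range(1,k) if s[i,4]>3 and 220<c[i][0]<470 and 175<c[i][1]<260])
print(px("top",(.569,-.3645,.099)), env.get_obs()['tool_pos'])
E
```

```text
time_s: 36.0
tool_pos: [0.5709, -0.3647, 0.2275]
tool_rot: [179.7, -0.3, 8.2]
force: [1.6, 0.9, 1.2]
grip_width: 0.0778
grasp_force: 0.0
time_s: 36.83
tool_pos: [0.3562, -0.5994, 0.221]
tool_rot: [180.0, 0.1, 7.8]
force: [1.2, -0.0, 0.1]
grip_width: 0.0778
grasp_force: 0.0
timer ['top', 'scene'] [ 0.5716 -0.3482] 9.0 306.6
timer ['top'] [ 0.5608 -0.3313] 6.8 177.6
timer ['scene'] [ 0.5757 -0.3648] 6.0 165.8
box lid ['top', 'scene'] [ 0.5701 -0.3661] 10.8 272.5
box lid ['top'] [ 0.5653 -0.3508] 9.9 152.3
box lid ['scene'] [ 0.574  -0.3662] 12.6 144.2
box base ['scene'] [ 0.5857 -0.3769] 11.4 210.2
roll ['top', 'scene'] [0.4362 0.1301] -5.2 246.5
roll ['top'] [0.4364 0.122 ] 0.1 90.5
roll ['scene'] [0.4352 0.1313] 3.0 184.4
cup ['top', 'scene'] [0.5205 0.2977] -0.8 647.2
cup ['top'] [0.5202 0.2958] 4.9 321.0
cup ['scene'] [0.5209 0.2985] -4.4 332.8
red [([449.0, 199.0], 5), ([233.1, 206.7], 174), ([339.8, 207.0], 10)]
blue [([331.0, 193.8], 10), ([335.5, 200.5], 12), ([437.0, 200.0], 5), ([443.2, 199.6], 5)]
[443.00941372 195.43161738] [ 0.36082714 -0.59571318  0.22151717]
```

```bash
python3 -c "
from cell import env
print(env.sign_off())"
```

```text
the job is handed in; nothing more can be done
None
```

I handed the job in with all four placings done, in about 37 s of the 125 s allowed. The cup, vial and roll measured within about 3 mm of target. The timer lies display up on the tip box's lid: its key positions fit the target, but the edge measurement was unclear, so how well it is centred and squared is less sure.

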